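# Seat the barrel carrier in its checking station

### The arm

A 7-joint arm with a two-finger parallel gripper is mounted at the origin on the work surface. World frame = base frame: x ahead of the robot, y to its left, z up, the work surface at z = 0. Lengths are in m, angles in degrees, forces in N, time in s.
With the tool pointing down it reaches from about 0.425 to 0.95 m from the base axis. Payload 16.7 kg.
Tool frame: the origin (TCP) lies midway between the tips of the shut fingers; the grasp point (between the pads) lies 19 mm behind it; z points along the fingers, y is the line along which they close (so a half turn about z gives the same grasp; the last joint's range is limited). The gripper opens to 94 mm and grips with 3 to 60 N. Pads are 16 mm wide; open, the fingers measure 119 mm over their backs; the gripper's body (75 mm by 177 mm) begins 78 mm behind the grasp point.
Start: joints at [65.059, 24.414, 4.234, 92.017, -1.954, 63.644, -3.845], TCP at [0.19, -0.648, 0.169] pointing down, gripper open.
Joint ranges: [-163.25, 163.25], [-28.42, 122.38], [-70.27, 78.77], [12.13, 141.07], [-58.53, 238.53], [9.26, 117.41], [-156.51, 156.51]. Speed limits (degrees/s): [108.29, 108.29, 136.94, 136.94, 172.46, 172.46, 172.46].

### API

Orientations are given as a 3x3 rotation matrix whose columns are the frame's x, y, z axes.
In Python, from rig import env, camera, order gives the robot as it stands.
- The arm moves only by the shell command python3 -m crank 'ROWS' [OPENING] [FORCE]. ROWS is JSON, a list of rows, each an object with "xyz": the shift along the tool's x, y, z in m, a list of three; "yaw": the turn about the tool's z in degrees. A call has 1 to 10 rows; each row shifts and turns the commanded pose from where the row before left it, along the tool's axes as they then stand; what a row does not reach is not made up. A row lasts 1/10 s, in which the tool goes at most 50 mm and 8.59 degrees, less where a joint would pass 70% of its speed; a pose out of reach is approached as far as the arm can. A call with a gripper value outside its range is refused whole. OPENING is the finger opening in m, from 0 to 0.094, set as the call begins (- or left out, the last holds). The fingers move at their own pace and stop on an object; FORCE is the grip in N (left out, the last holds). Time passes only in rows, so rows that do not move let the fingers close. It gives the time, the measured TCP pose, the force, the opening and the grip force at its end, in the units of the state.
- env.get_obs(): the state, without advancing time (a new reading comes with each control period).
- camera(name): name is "scene" or "top" or "wrist"; returns a dict with "image" (400x640x3 uint8, blue, green, red), "intrinsics" (3x3 intrinsics, pixels), "camera_from_world" (4x4, takes a point from world to camera coordinates); the wrist camera has in their place "T_tool_cam" (4x4, takes a point from camera to tool coordinates, whose origin is the TCP and whose axes are the flange's). Camera axes: x right, y down, z forward; pixel columns grow to the right and rows downward; lengths in m; the calibration is good to about 2 mm. The wrist camera is an equidistant fisheye: a pixel r from the principal point sees the ray r / f radians off the axis. A picture is of the moment at which its call begins: read the wrist's pose just before it. There is no depth.
- order.job_done(): hands the job in; it is judged then, once.
The state is a dict: "t": time; "qpos": joint angles; "qvel": joint speeds; "tau": joint torques, N m; "tool_pos": TCP position; "tool_rot": TCP orientation; "ft_force": force on the tool from outside, world axes, zero at the start; "torque": the same for the moment, N m; "opening": opening from 0.0 (shut) to 1.0 (fully open); "finger_force": force on a finger pad.
Only numpy, scipy, OpenCV 4.12 (cv2) and the standard library are available. Lean on these libraries where they do the work, as an engineer would, in place of code of your own. Each camera call takes 0.05 s, during which the arm holds its last target. There are 200 camera calls.

### The job

Two checking stations stand on the pen workshop bench; in one the carrier board with its pen barrels is already locked in, in the other it is still drawn out towards you. Slide the drawn-out board along its two guides until it is fully home against the block at the far end, then swing both of that station's levers all the way in, so that they lie across, behind the board's tail edge.

Things in the scene. Friction and masses are not known exactly. Their poses are not given: they have to be found in the camera images.
- station: Fixed station to load: bed 340x240x18 mm. Origin: centre of its underside, on the bench; x runs along the guides the way the board slides in, y left, z up. Guides x -30 to 135 mm, inner walls y +-83, 35 high; grey block (63 high) with its stop face at x 135. Lever pivots (upright) at x -54, y +95 (left) and -95 (right). The other station, already loaded, is alike and fixed.
- carrier_grip (a point): Centre of the upright grip plate (14 mm in x, 50 in y, 50 tall; centre 51 above the bench) on the drawn-out black board, 180x160x8 mm, 0.45 kg, nose already in the guides, axes as the station's. It is on the midline, 40 mm ahead of the tail edge. Board home: this point at station x -5, y 0 mm; it starts 60 to 100 mm short. Barrels on the board, 34 mm high, begin 48 mm ahead of it.
- left_lever (a joint): Left (+y) lever, swings level: steel arm below 29 mm with an upright round knob that spins freely (18 mm thick, 29 to 76 mm above the bench) 55 mm from the pivot. Angle in rad: at 0 (open) it points along station -x, 20 degrees splayed out; grows as the knob swings back and in; 1.92 = closed, at its stop, pointing -y behind the tail. Starts 0 to 0.35, stays where left, 1 to 2 N moves it.
- right_lever (a joint): Right (-y) lever, mirror image of the left one: same knob, size and stiffness; 0 = open, splayed 20 degrees outwards from station -x; grows as the knob swings back and inwards; 1.92 rad = closed, at its stop, pointing +y behind the tail. Starts 0 to 0.35. Neither lever can close while the board is drawn out.

How it is judged:
By the outcome, as a careful person would: the job done as asked, in the order asked, and still so for the second after the job is handed in, with the robot touching nothing.
It also fails if it takes over 64 s, if anything falls off the work surface, if the arm or the gripper's body presses on something with over 40 N, if the wrist force passes 120 N, or if a joint passes its speed limit or range.

## Working session

There is one attempt and no reset: what is moved stays moved. The work goes in short steps, Python scripts to look and compute and a shell command to move; the robot and the scene stay as the last step left them, time stands still between calls to the robot, and variables do not carry over. Pictures are saved under pics/ and viewed, at most 10 in all, crops included, and the job is handed in when it is done.

```bash
mkdir -p pics; ls; python3 - <<'E'
from rig import env,camera
import cv2,numpy as np
o=env.get_obs();print(o['t'],o['tool_pos'],o['tool_rot'],o['opening'])
for n in('scene','top'):
    c=camera(n);cv2.imwrite(f'pics/{n}0.png',c['image']);print(n,c['intrinsics'],c['camera_from_world'])
E
```

```text
pics
0.0 [ 0.19015172 -0.64715841  0.16828516] [[ 9.59437030e-01  2.81922661e-01 -4.45374003e-04]
 [ 2.81922999e-01 -9.59436281e-01  1.20205512e-03]
 [-8.84214005e-05 -1.27885737e-03 -9.99999178e-01]] 1.0021431314870108
scene [[406.6943374    0.         307.62504807]
 [  0.         406.6943374  201.53097463]
 [  0.           0.           1.        ]] [[ 0.60676683  0.7948439   0.00756243 -0.33046237]
 [ 0.56979753 -0.42829836 -0.70134962 -0.25872676]
 [-0.55422449  0.42986474 -0.71277733  1.15192075]
 [ 0.          0.          0.          1.        ]]
top [[483.40884033   0.         324.84674639]
 [  0.         483.40884033 199.56763297]
 [  0.           0.           1.        ]] [[-0.01607733 -0.9996136   0.02267529 -0.01143689]
 [-0.99415913  0.01356085 -0.10706877  0.57527348]
 [ 0.1067199  -0.02426422 -0.99399301  1.00682846]
 [ 0.          0.          0.          1.        ]]
```

View pics/top0.png

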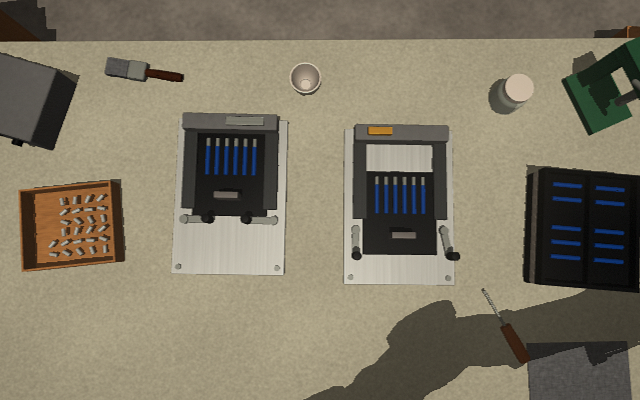

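View pics/scene0.png

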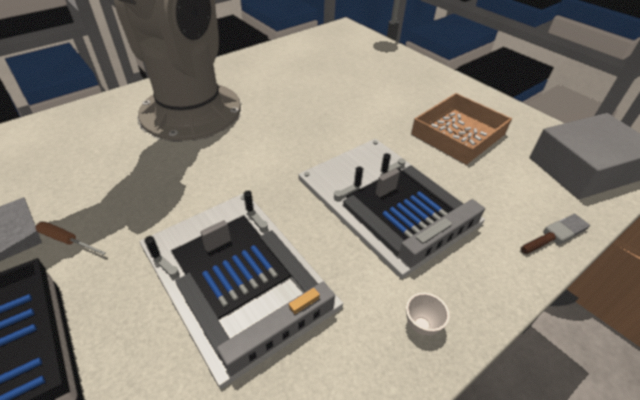

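The top view shows the drawn-out station at columns 344–455 and rows 125–286, with the grip plate at about (403,235). The knob tops are at about (356,256) and (453,257). The scene view shows the same station at lower left. I'll zoom in for the measurement.

```bash
cat > h.py <<'E'
import numpy as np,cv2
def ray(c,p):
    T=c['camera_from_world'];R=T[:3,:3];d=R.T@np.linalg.solve(c['intrinsics'],[p[0],p[1],1.]);return -R.T@T[:3,3],d
def on(c,p,z):
    o,d=ray(c,p);return (o+d*(z-o[2])/d[2])[:2]
def tri(c1,p1,c2,p2):
    A=[];b=[]
    for c,p in((c1,p1),(c2,p2)):
        o,d=ray(c,p);d/=np.linalg.norm(d);M=np.eye(3)-np.outer(d,d);A.append(M);b.append(M@o)
    return np.linalg.lstsq(np.vstack(A),np.hstack(b),rcond=None)[0]
E
python3 - <<'E'
import cv2
a=cv2.imread('pics/top0.png')[115:295,335:465];a=cv2.resize(a,None,fx=3.2,fy=3.2,interpolation=cv2.INTER_CUBIC)
b=cv2.imread('pics/scene0.png')[185:380,135:345];b=cv2.resize(b,None,fx=1.8,fy=1.8,interpolation=cv2.INTER_CUBIC)
import numpy as np
o=np.zeros((max(a.shape[0],b.shape[0]),a.shape[1]+b.shape[1],3),np.uint8);o[:a.shape[0],:a.shape[1]]=a;o[:b.shape[0],a.shape[1]:]=b
print(a.shape,b.shape);cv2.imwrite('pics/crop1.png',o)
E
```

```text
(576, 416, 3) (351, 378, 3)
```

View pics/crop1.png

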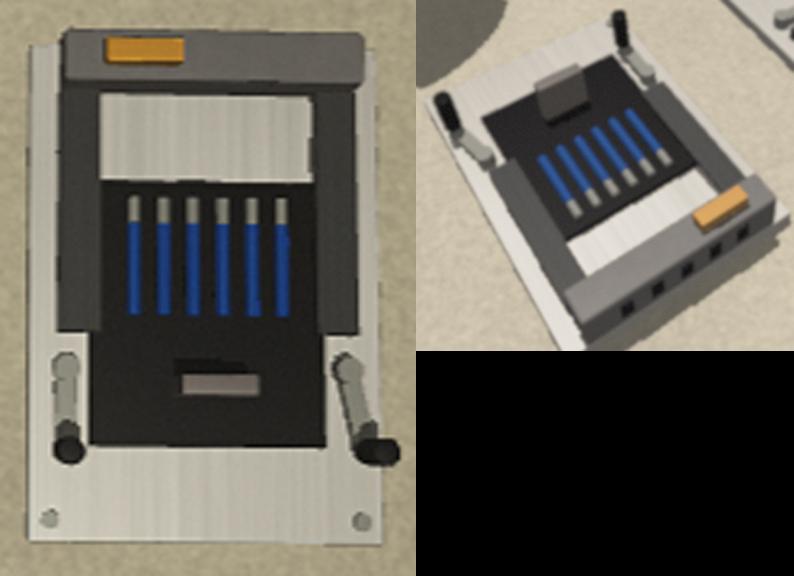

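The crop shows, on the left, bed corners at (28,541) and (381,544), the tail edge at row 446, the plate top at 182–260 × 375–395, knob tops at (69,450) and (388,452), and pivots at (66,363) and (346,368).

```bash
python3 - <<'E'
from rig import env,camera
from h import *
c=camera('top');s=camera('scene')
P=lambda u,v:(335+(u+.5)/3.2-.5,115+(v+.5)/3.2-.5)
S=lambda u,v:(135+(u-416+.5)/1.8-.5,185+(v+.5)/1.8-.5)
W=lambda u,v,z:on(c,P(u,v),z)
nl,nr=W(28,541,.018),W(381,544,.018);fl,fr=W(29,47,.018),W(374,52,.018)
yd=lambda a,b:np.degrees(np.arctan2(*(b-a)[::-1]))
print('corners',nl,nr,fl,fr,'sideyaws',yd(nl,fl),yd(nr,fr),'nearyaw',yd(nr,nl)-90)
gl=(W(97,332,.053),W(102,95,.053)); print('pivots',W(66,363,.03),W(346,368,.03),yd(W(346,368,.03),W(66,363,.03))-90)
tl,tr=W(89,446,.026),W(325,447,.026);print('tail',tl,tr,yd(tr,tl)-90)
g=[W(182,375,.076),W(260,375,.076),W(260,395,.076),W(182,395,.076)];print('grip',np.mean(g,0),yd(g[1],g[0])-90)
print('knobs',W(69,450,.076),W(388,452,.076))
a=yd(W(346,368,.03),W(66,363,.03))-90
# tri with scene
print(tri(c,P(69,450),s,S(619,16)),tri(c,P(388,452),s,S(442,98)))
E
```

```text
corners [ 0.39514617 -0.05704406] [ 0.38899794 -0.29400606] [ 0.73198279 -0.06454031] [ 0.7259784 -0.304222 ] sideyaws -1.2748973448456826 -1.7364538701151544 nearyaw -1.4862679922733264
pivots [ 0.51291236 -0.08412072] [ 0.50674175 -0.27216868] -1.8794305995613456
tail [ 0.45753127 -0.09857411] [ 0.45430243 -0.25686437] -1.168570555536789
grip [ 0.49521677 -0.17903696] -0.8686198801197946
knobs [ 0.45554049 -0.08078891] [ 0.45096303 -0.28447863]
[ 0.4549955  -0.08192188  0.07321042] [ 0.45091962 -0.28474073  0.07541297]
```

```bash
cat >> h.py <<'E'
YAW=np.radians(-1.5);U=np.array([np.cos(YAW),np.sin(YAW)]);V=np.array([-U[1],U[0]]);O=np.array([.3921,-.1755])+.170*U
st=lambda p:np.array([(p[:2]-O)@U,(p[:2]-O)@V])*1e3
def rep():
    from rig import env
    o=env.get_obs();R=o['tool_rot'];p=o['tool_pos']
    print('t',round(o['t'],2),'st mm',st(p).round(1),'z',round(p[2]*1e3,1),'yaw',round(np.degrees(np.arctan2(R[1,0],R[0,0])),2),'F',np.round(o['ft_force'],1),'open',round(o['opening'],2))
if __name__=='__main__': rep()
E
python3 -m crank '[{"xyz":[0,0,0],"yaw":6},{"xyz":[0,0,0],"yaw":6},{"xyz":[0,0,0],"yaw":5.9},{"xyz":[0,0,0],"yaw":0}]' 0 20; python3 h.py
python3 - <<'E'
from h import *
for n,p in dict(gripP=(.4952,-.1790),kL=(.4553,-.0813),kR=(.4509,-.2846),tl=(.4575,-.0986),tr=(.4543,-.2569)).items():print(n,st(np.array(p)))
E
```

```text
t: 0.6
tool_pos: [0.1903, -0.6475, 0.1688]
tool_rot: [[1.0, -0.028, -0.0], [-0.028, -1.0, 0.0], [-0.0, -0.0, -1.0]]
ft_force: [-0.2, -0.8, -0.5]
opening: 0.696
finger_force: 0.0
t 0.6 st mm [-359.4 -477.1] z 168.8 yaw -1.63 F [-0.2 -0.8 -0.5] open 0.7
gripP [-66.84371048  -0.79995727]
kL [-109.28752559   95.82210315]
kR [-108.36424423 -107.52340959]
tl [-106.63541827   78.58562071]
tr [-105.69051079  -79.74390007]
```

```bash
python3 -m crank '[{"xyz":[0.026,-0.04,0],"yaw":0},{"xyz":[0.026,-0.04,0],"yaw":0},{"xyz":[0.026,-0.04,0],"yaw":0},{"xyz":[0.026,-0.04,0],"yaw":0},{"xyz":[0.026,-0.04,0],"yaw":0},{"xyz":[0.026,-0.04,0],"yaw":0},{"xyz":[0.026,-0.04,0],"yaw":0},{"xyz":[0.026,-0.04,0],"yaw":0},{"xyz":[0.026,-0.04,0],"yaw":0},{"xyz":[0.026,-0.04,0],"yaw":0}]' >/dev/null; python3 -m crank '[{"xyz":[0.001,-0.04,0],"yaw":0},{"xyz":[0,-0.035,0],"yaw":0},{"xyz":[0,0,0],"yaw":0},{"xyz":[0,0,0],"yaw":0}]' >/dev/null; python3 h.py
```

```text
t 2.0 st mm [-98.   -2.2] z 169.2 yaw -1.31 F [ 0.2 -0.7 -1.1] open 0.01
```

```bash
python3 -m crank '[{"xyz":[0,-0.002,0.025],"yaw":0},{"xyz":[0,0,0.025],"yaw":0},{"xyz":[0,0,0.025],"yaw":0},{"xyz":[0,0,0.025],"yaw":0},{"xyz":[0,0,0.025],"yaw":0},{"xyz":[0,0,0],"yaw":0},{"xyz":[0,0,0],"yaw":0}]' >/dev/null; python3 h.py; python3 -m crank '[{"xyz":[0.008,0,0],"yaw":0},{"xyz":[0.007,0,0],"yaw":0},{"xyz":[0.005,0,0],"yaw":0},{"xyz":[0.005,0,0],"yaw":0},{"xyz":[0.005,0,0],"yaw":0},{"xyz":[0.005,0,0],"yaw":0},{"xyz":[0,0,0],"yaw":0}]' ;python3 h.py
```

```text
t 2.7 st mm [-98.3  -1.3] z 44.3 yaw -1.55 F [ 0.1  0.7 -0.3] open 0.01
t: 3.4
tool_pos: [0.4996, -0.1785, 0.044]
tool_rot: [[1.0, -0.026, 0.0], [-0.026, -1.0, 0.0], [0.0, -0.0, -1.0]]
ft_force: [0.6, -0.4, 0.5]
opening: 0.005
finger_force: 0.0
t 3.4 st mm [-62.5  -0.2] z 44.0 yaw -1.51 F [ 0.6 -0.4  0.5] open 0.01
```

```bash
python3 -m crank '[{"xyz":[0.005,0,0],"yaw":0},{"xyz":[0.005,0,0],"yaw":0},{"xyz":[0.005,0,0],"yaw":0},{"xyz":[0.005,0,0],"yaw":0},{"xyz":[0.005,0,0],"yaw":0},{"xyz":[0.005,0,0],"yaw":0}]' ;python3 h.py
python3 - <<'E'
from rig import camera
import cv2
a=camera('top')['image'];b=camera('scene')['image']
cv2.imwrite('pics/m1.png',cv2.hconcat([cv2.resize(a[100:300,320:480],None,fx=2.4,fy=2.4),cv2.resize(b[170:390,120:360],None,fx=1.7,fy=1.7)[:, :]][:1]+[cv2.resize(b[170:370,120:320],(480,480))]))
E
```

```text
t: 4.0
tool_pos: [0.5293, -0.1794, 0.044]
tool_rot: [[1.0, -0.027, 0.0], [-0.027, -1.0, 0.0], [0.0, -0.0, -1.0]]
ft_force: [-0.1, -0.2, 0.2]
opening: 0.004
finger_force: 0.0
t 4.0 st mm [-32.7  -0.3] z 44.0 yaw -1.53 F [-0.1 -0.2  0.2] open 0.0
```

View pics/m1.png

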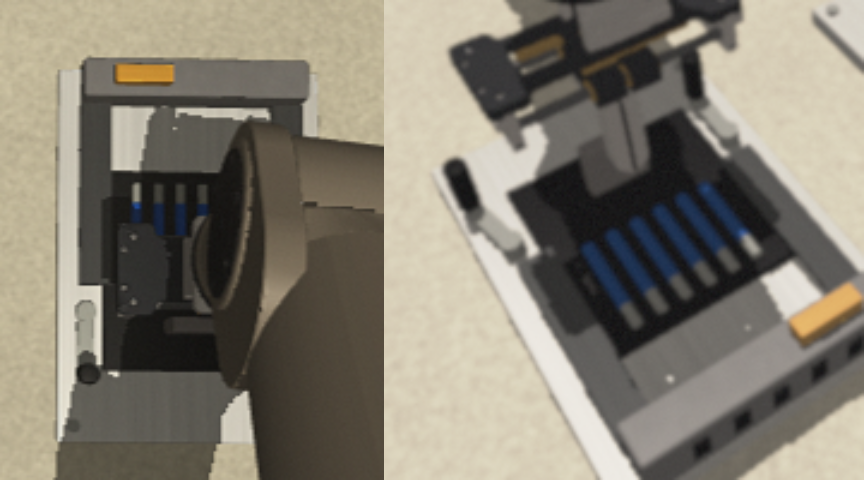

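The tail edge (top row ~254) hasn't moved and no force was felt, so the fingers may not be where I think relative to the plate. I'll check by projection.

```bash
python3 - <<'E'
from rig import env,camera
from h import *
p=env.get_obs()['tool_pos'];print(p)
def pr(c,P):
    q=c['intrinsics']@(c['camera_from_world']@np.r_[P,1])[:3];return (q[:2]/q[2]).round(1)
s=camera('scene');t=camera('top')
print('tcp',pr(s,p),pr(t,p),'plate top',pr(s,[.4952,-.179,.076]),'newplate',pr(s,[.544,-.18,.076]),'knobs',pr(s,[.4553,-.0813,.076]),pr(s,[.451,-.2846,.076]))
a=s['image'][180:300,150:300];cv2.imwrite('pics/m2.png',cv2.resize(a,None,fx=5,fy=5,interpolation=cv2.INTER_CUBIC))
E
```

```text
[ 0.5295818  -0.1793634   0.04396067]
tcp [225.5 249.8] [400.5 219.2] plate top [214.1 227. ] newplate [226.8 244. ] knobs [248.3 192.6] [149.3 239. ]
```

View pics/m2.png

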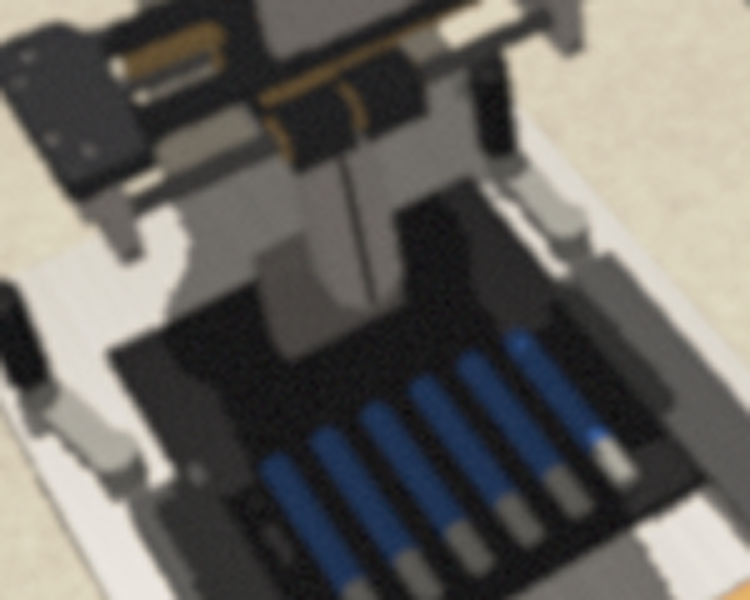

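The fingers are drawn overlapping or ahead of the plate, and their tip sits at about px (223,241) rather than the projected (225,250). I'll look through the wrist camera.

```bash
python3 - <<'E'
from rig import env,camera
from h import *
s=camera('scene')
for z in(.044,.054,.064,.076):print(z,on(s,(223.5,241.5),z),st(on(s,(223.5,241.5),z)))
w=camera('wrist');print(w['intrinsics'],w['T_tool_cam']);cv2.imwrite('pics/w1.png',w['image'])
E
```

```text
0.044 [ 0.51007303 -0.17275982] [-52.13913055   5.82741127]
0.054 [ 0.51803627 -0.17561144] [-44.10396547   3.18522259]
0.064 [ 0.52599952 -0.17846306] [-36.06880038   0.54303391]
0.076 [ 0.53555542 -0.18188501] [-26.42660228  -2.6275925 ]
[[309.70691629   0.         319.08560297]
 [  0.         309.70691629 196.84865836]
 [  0.           0.           1.        ]] [[-1.25314732e-03 -9.67357911e-01 -2.53410934e-01  7.34318175e-02]
 [ 9.99999124e-01 -1.10423230e-03 -7.29875262e-04  1.15713486e-04]
 [ 4.26226070e-04 -2.53411627e-01  9.67358447e-01 -2.15348336e-01]
 [ 0.00000000e+00  0.00000000e+00  0.00000000e+00  1.00000000e+00]]
```

View pics/w1.png

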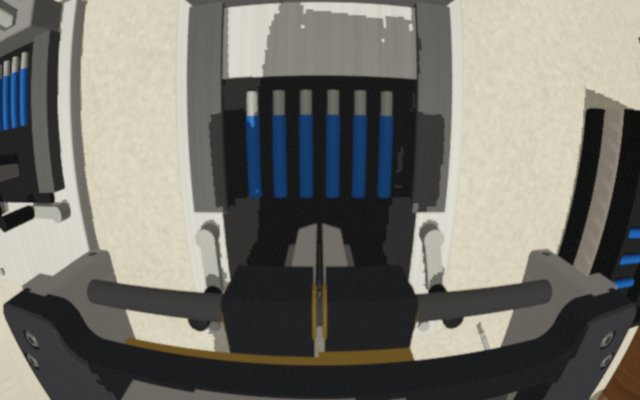

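The wrist view shows the finger tips at about (320,225) with no plate in front of them. Both views suggest the real tip height is nearer 78 mm than 44 mm, so the fingers passed over the plate. I'll work out the camera height from the board's known width.

```bash
cat >> h.py <<'E'
def wray(w,p):
    K=w['intrinsics'];d=np.array([(p[0]-K[0,2])/K[0,0],(p[1]-K[1,2])/K[1,1]]);r=np.linalg.norm(d)
    T=w['T_tool_cam'];return T[:3,3],T[:3,:3]@np.r_[d/r*np.sin(r),np.cos(r)]
E
python3 - <<'E'
from rig import camera
from h import *
w=camera('wrist')
def sep(a,b,L,z):
    o,d=wray(w,a);_,e=wray(w,b);d=d/d[2];e=e/e[2];h=L/np.linalg.norm(d-e)
    print('world z of TCP by',L,':',round(h+z+o[2],4),'x',round(o[0]+d[0]*h,4))
sep((222,78),(418,78),.160,.026)
sep((224,210),(416,211),.166,.053) # guide near ends inner
sep((253,196),(386,196),.100,.034)
# distance between barrels start line and nose
for z in(.044,.060,.078):
    o,d=wray(w,(320,197));h=z-.030-o[2];x1=o[0]+d[0]/d[2]*h
    o,e=wray(w,(320,78));h=z-.026-o[2];x2=o[0]+e[0]/e[2]*h
    _,f=wray(w,(320,225));print(z,'barrel start',x1,'nose',x2,'want diff .092','tip tool z if front x=.008',o[2]+(.008-o[0])/(f[0]/f[2]), 'x=0',o[2]+(0-o[0])/(f[0]/f[2]))
E
```

```text
world z of TCP by 0.16 : 0.0593 x 0.1086
world z of TCP by 0.166 : 0.0852 x -0.0031
world z of TCP by 0.1 : 0.0406 x 0.016
0.044 barrel start 0.01323071893126787 nose 0.10335498045576128 want diff .092 tip tool z if front x=.008 -0.03447305104375617 x=0 -0.01235838979233489
0.06 barrel start 0.009030917719270962 nose 0.10540672346577323 want diff .092 tip tool z if front x=.008 -0.03447305104375617 x=0 -0.01235838979233489
0.078 barrel start 0.004306141355774451 nose 0.10771493435203666 want diff .092 tip tool z if front x=.008 -0.03447305104375617 x=0 -0.01235838979233489
```

Camera height agrees with the reported z of about 44–46 mm, so the pose is right. The finger tips must end well behind the nominal TCP when shut, roughly 34 mm. I'll go back behind the plate, go lower and feel for contact.

```bash
python3 -m crank '[{"xyz":[0,0,-0.03],"yaw":0},{"xyz":[-0.02,0,-0.02],"yaw":0},{"xyz":[-0.03,0,0],"yaw":0},{"xyz":[-0.018,0,0],"yaw":0},{"xyz":[0,0,0.025],"yaw":0},{"xyz":[0,0,0.025],"yaw":0},{"xyz":[0,0,0.01],"yaw":0},{"xyz":[0,0,0],"yaw":0}]' >/dev/null; python3 h.py
for i in 1 2 3; do python3 -m crank '[{"xyz":[0.004,0,0],"yaw":0},{"xyz":[0.004,0,0],"yaw":0}]' >/dev/null; python3 h.py; done
python3 - <<'E'
from rig import camera
import cv2
a=camera('scene')['image'];w=camera('wrist')['image']
cv2.imwrite('pics/m3.png',cv2.hconcat([cv2.resize(a[170:290,150:300],(500,400),interpolation=cv2.INTER_CUBIC),cv2.resize(w[150:350,245:395],(300,400))]))
E
```

```text
t 5.15 st mm [-1.021e+02 -1.000e-01] z 33.1 yaw -1.52 F [-0.5 -0.6  0.3] open 0.01
t 5.35 st mm [-92.1  -0.5] z 35.0 yaw -1.53 F [-0.1 -0.5  1. ] open 0.0
t 5.55 st mm [-84.3  -0.4] z 34.5 yaw -1.52 F [ 0.6  0.3 -0.7] open 0.01
t 5.75 st mm [-77.   -0.4] z 34.1 yaw -1.53 F [-2.6 -0.4  2.4] open 0.01
```

View pics/m3.png

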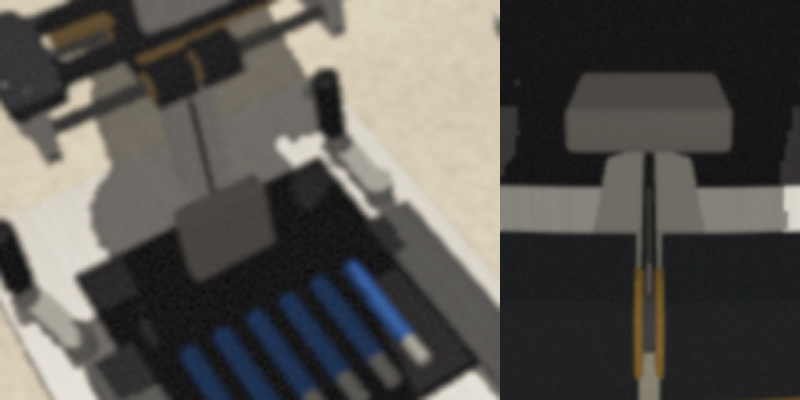

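The scene crop shows the fingers behind the plate, which is at (175–275, 180–280). The wrist crop shows the finger ends meeting the plate's rear edge at row 153, with about 2.6 N of contact. The overlap looks small, so I'll back off slightly and go lower in feeling steps.

```bash
python3 -m crank '[{"xyz":[-0.006,0,0],"yaw":0},{"xyz":[-0.003,0,0.003],"yaw":0},{"xyz":[0,0,0.004],"yaw":0}]' >/dev/null; python3 h.py
for i in 1 2; do python3 -m crank '[{"xyz":[0,0,0.003],"yaw":0},{"xyz":[0,0,0.003],"yaw":0}]' >/dev/null; python3 h.py; done
```

```text
t 6.15 st mm [-86.8  -0.5] z 26.9 yaw -1.55 F [ 0.1 -0.6 -0.1] open 0.01
t 6.35 st mm [-86.2  -0.3] z 20.6 yaw -1.53 F [ 0.6  0.  -0.4] open 0.0
t 6.55 st mm [-86.1  -0.3] z 14.7 yaw -1.53 F [ 0.  -0.3  0.4] open 0.0
```

No force even with the TCP below board level, so the tips do end about 30 mm above the nominal TCP. Now I'll push.

```bash
python3 -m crank '[{"xyz":[0.006,0,0.002],"yaw":0},{"xyz":[0.004,0,0.001],"yaw":0},{"xyz":[0.004,0,0],"yaw":0},{"xyz":[0.005,0,0],"yaw":0},{"xyz":[0.005,0,0],"yaw":0},{"xyz":[0.005,0,0],"yaw":0},{"xyz":[0.005,0,0],"yaw":0},{"xyz":[0.005,0,0],"yaw":0},{"xyz":[0.005,0,0],"yaw":0},{"xyz":[0.005,0,0],"yaw":0}]' >/dev/null; python3 h.py;python3 -m crank '[{"xyz":[0.005,0,0],"yaw":0},{"xyz":[0.004,0,0],"yaw":0},{"xyz":[0.003,0,0],"yaw":0}]' >/dev/null; python3 h.py
for i in 1 2 3 4 ; do python3 -m crank '[{"xyz":[0.002,0,0],"yaw":0},{"xyz":[0.001,0,0],"yaw":0}]' >/dev/null; python3 h.py; done
```

```text
t 7.55 st mm [-36.7  -0.4] z 12.1 yaw -1.53 F [-1.6  0.6  0.5] open 0.01
t 7.85 st mm [-24.8  -0.3] z 12.0 yaw -1.53 F [-1.7  0.4  0.8] open 0.0
t 8.05 st mm [-22.9  -0.4] z 11.9 yaw -1.54 F [-9.5  1.5  8.3] open 0.01
t 8.25 st mm [-23.1  -0.4] z 11.6 yaw -1.57 F [-26.5   2.8  20.5] open 0.0
t 8.45 st mm [-23.2  -0.5] z 11.3 yaw -1.6 F [-43.2   5.   37.9] open -0.0
t 8.65 st mm [-23.5  -0.6] z 10.9 yaw -1.64 F [-57.6   4.2  43.9] open 0.0
```

```bash
python3 -m crank '[{"xyz":[-0.008,0,0],"yaw":0},{"xyz":[-0.02,0,0],"yaw":0},{"xyz":[-0.01,0,-0.02],"yaw":0},{"xyz":[-0.01,-0.01,-0.04],"yaw":0},{"xyz":[-0.02,-0.035,-0.03],"yaw":0},{"xyz":[-0.02,-0.04,0],"yaw":0},{"xyz":[0,-0.042,0],"yaw":0},{"xyz":[0,0,0],"yaw":0}]' >/dev/null; python3 h.py
python3 - <<'E'
from rig import camera
import cv2
a=camera('scene')['image'];w=camera('top')['image']
cv2.imwrite('pics/m4.png',cv2.hconcat([cv2.resize(a[170:370,120:345],(450,400),interpolation=cv2.INTER_CUBIC),cv2.resize(w[110:300,325:480],(326,400))]))
E
```

```text
t 9.45 st mm [-100.7  131.3] z 102.7 yaw -1.2 F [-0.1 -0.8 -0.3] open 0.01
```

View pics/m4.png

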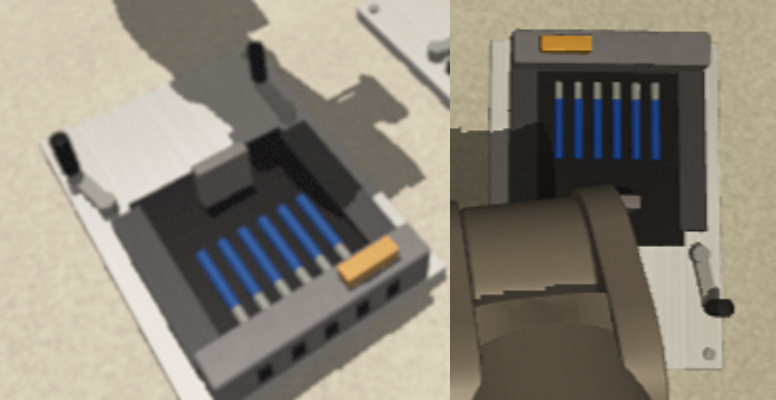

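The board now lies against the block: the white gap at the nose is gone, and the tail is at crop row 244, level with the right lever's pivot. Now the left lever.

```bash
python3 -m crank '[{"xyz":[-0.008,0,0.02],"yaw":0},{"xyz":[0,0,0.03],"yaw":0},{"xyz":[0,0,0.03],"yaw":0},{"xyz":[0,0,0.01],"yaw":0},{"xyz":[0,0,0],"yaw":0}]' >/dev/null; python3 h.py
python3 -m crank '[{"xyz":[0,0.006,0],"yaw":0},{"xyz":[0,0.006,0],"yaw":0},{"xyz":[-0.001,0.007,0],"yaw":0},{"xyz":[-0.001,0.007,0],"yaw":0},{"xyz":[-0.002,0.008,0],"yaw":0},{"xyz":[-0.001,0.008,0],"yaw":0}]' >/dev/null; python3 h.py
```

```text
t 10.05 st mm [-109.8  125.8] z 10.9 yaw -1.58 F [-0.5  0.  -0.6] open 0.0
t 10.65 st mm [-114.2   83.7] z 12.1 yaw -1.53 F [-0.6  1.8  1.6] open 0.0
```

```bash
python3 -m crank '[{"xyz":[0.003,0.008,0],"yaw":0},{"xyz":[0.003,0.008,0],"yaw":0},{"xyz":[0.004,0.007,0],"yaw":0},{"xyz":[0.004,0.007,0],"yaw":0}]' >/dev/null; python3 h.py
python3 - <<'E'
from rig import camera
import cv2
a=camera('scene')['image'];w=camera('wrist')['image']
cv2.imwrite('pics/m5.png',cv2.hconcat([cv2.resize(a[160:360,120:345],(450,400),interpolation=cv2.INTER_CUBIC),cv2.resize(w[100:400,200:440],(320,400))]))
E
```

```text
t 11.05 st mm [-99.8  53.7] z 11.7 yaw -1.54 F [-1.9  0.2  1.1] open 0.01
```

View pics/m5.png

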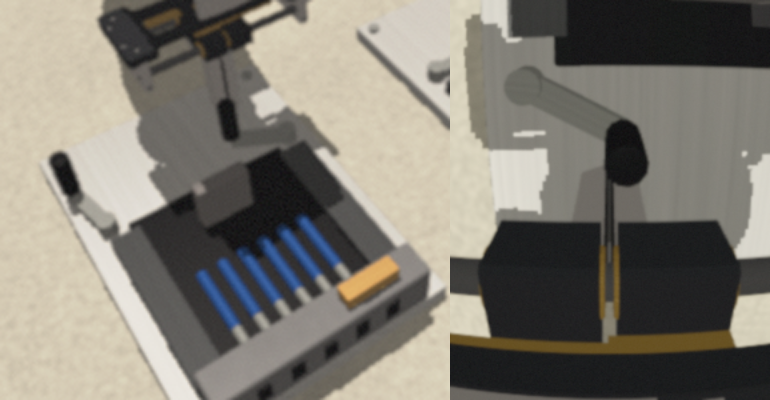

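The left lever has swung well in, with its knob at wrist crop (627,155) and the finger behind it. I'll continue to the stop.

```bash
python3 -m crank '[{"xyz":[0.006,0.004,0],"yaw":0},{"xyz":[0.006,0.003,0],"yaw":0},{"xyz":[0.006,0.003,0],"yaw":0},{"xyz":[0.005,0.002,0],"yaw":0}]' >/dev/null; python3 h.py
for i in 1 2 3 4; do python3 -m crank '[{"xyz":[0.002,0,0],"yaw":0},{"xyz":[0.001,0,0],"yaw":0}]' >/dev/null; python3 h.py; done
```

```text
t 11.55 st mm [-76.5  42.3] z 11.7 yaw -1.52 F [-1.6  0.6  0.7] open 0.01
t 11.75 st mm [-73.8  42.6] z 11.8 yaw -1.52 F [-1.1 -0.3 -1.1] open 0.01
t 11.95 st mm [-73.   42.5] z 11.6 yaw -1.53 F [-13.3   0.3   9.4] open 0.0
t 12.15 st mm [-72.4  42.3] z 11.3 yaw -1.56 F [-25.4   0.6  21.3] open 0.0
t 12.35 st mm [-71.7  42. ] z 11.1 yaw -1.59 F [-37.7  -0.4  32.2] open 0.01
```

The left lever is at its stop. I'll retreat and move to the outside of the right knob.

```bash
python3 -m crank '[{"xyz":[-0.008,0,0],"yaw":0},{"xyz":[-0.015,0,0],"yaw":0},{"xyz":[-0.015,0,-0.03],"yaw":0},{"xyz":[-0.008,0,-0.04],"yaw":0},{"xyz":[0,0.02,-0.02],"yaw":0},{"xyz":[0,0.04,0],"yaw":0},{"xyz":[0,0.04,0],"yaw":0},{"xyz":[0,0.04,0],"yaw":0},{"xyz":[0,0.04,0],"yaw":0},{"xyz":[0,0,0],"yaw":0}]' >/dev/null; python3 h.py
```

```text
t 13.35 st mm [-111.9 -142.8] z 102.0 yaw -1.85 F [-0.1 -0.5 -0.7] open 0.01
```

```bash
python3 -m crank '[{"xyz":[0.004,0,0.02],"yaw":0},{"xyz":[0,0,0.03],"yaw":0},{"xyz":[0,0,0.03],"yaw":0},{"xyz":[0,0,0.01],"yaw":0},{"xyz":[0,0,0],"yaw":0}]' >/dev/null; python3 h.py
python3 -m crank '[{"xyz":[0,-0.007,0],"yaw":0},{"xyz":[0,-0.007,0],"yaw":0},{"xyz":[0,-0.007,0],"yaw":0},{"xyz":[0,-0.007,0],"yaw":0},{"xyz":[-0.001,-0.007,0],"yaw":0},{"xyz":[-0.002,-0.007,0],"yaw":0},{"xyz":[-0.002,-0.007,0],"yaw":0},{"xyz":[0,-0.007,0],"yaw":0}]' >/dev/null; python3 h.py
```

```text
t 13.85 st mm [-107.7 -136.7] z 11.0 yaw -1.5 F [ 0.4 -0.1  2. ] open 0.01
t 14.65 st mm [-112.6  -80.9] z 11.8 yaw -1.54 F [-1.8 -1.6  1.3] open 0.01
```

```bash
python3 -m crank '[{"xyz":[0.003,-0.007,0],"yaw":0},{"xyz":[0.003,-0.007,0],"yaw":0},{"xyz":[0.003,-0.006,0],"yaw":0},{"xyz":[0.004,-0.006,0],"yaw":0},{"xyz":[0.006,-0.004,0],"yaw":0},{"xyz":[0.006,-0.003,0],"yaw":0},{"xyz":[0.006,-0.003,0],"yaw":0},{"xyz":[0.005,-0.002,0],"yaw":0}]' >/dev/null; python3 h.py
for i in 1 2 3 4; do python3 -m crank '[{"xyz":[0.002,0,0],"yaw":0},{"xyz":[0.001,0,0],"yaw":0}]' >/dev/null; python3 h.py; done
```

```text
t 15.45 st mm [-75.5 -43.2] z 11.8 yaw -1.52 F [-1.7 -0.4 -0.3] open 0.0
t 15.65 st mm [-73.5 -43.6] z 11.7 yaw -1.53 F [-5.7  0.1  2.9] open 0.0
t 15.85 st mm [-72.8 -43.8] z 11.5 yaw -1.58 F [-18.    1.9  13.5] open 0.0
t 16.05 st mm [-72.2 -44. ] z 11.3 yaw -1.62 F [-29.9   2.   25. ] open 0.01
t 16.25 st mm [-71.6 -44.1] z 11.1 yaw -1.66 F [-40.8   2.4  36.2] open 0.01
```

Both levers are at their stops. I'll retreat well clear and check.

```bash
python3 -m crank '[{"xyz":[-0.008,0,0],"yaw":0},{"xyz":[-0.015,0,0],"yaw":0},{"xyz":[-0.015,0,-0.03],"yaw":0},{"xyz":[-0.005,0,-0.04],"yaw":0},{"xyz":[0,0.03,-0.03],"yaw":0},{"xyz":[0,0.04,-0.03],"yaw":0},{"xyz":[0,0.045,0],"yaw":0},{"xyz":[0,0.045,0],"yaw":0},{"xyz":[0,0.045,0],"yaw":0},{"xyz":[0,0.045,0],"yaw":0}]' >/dev/null;  python3 -m crank '[{"xyz":[-0.02,0.045,0],"yaw":0},{"xyz":[-0.02,0.045,0],"yaw":0},{"xyz":[0,0,0],"yaw":0},{"xyz":[0,0,0],"yaw":0},{"xyz":[0,0,0],"yaw":0}]' >/dev/null; python3 h.py
python3 - <<'E'
from rig import camera
import cv2
a=camera('scene')['image'];w=camera('top')['image']
cv2.imwrite('pics/m6.png',cv2.hconcat([cv2.resize(a[170:370,120:345],(450,400),interpolation=cv2.INTER_CUBIC),cv2.resize(w[110:300,325:480],(326,400),interpolation=cv2.INTER_CUBIC)]))
E
```

```text
t 17.75 st mm [-146.5 -382.7] z 141.8 yaw -1.48 F [ 0.1 -0.1  1. ] open 0.0
```

View pics/m6.png

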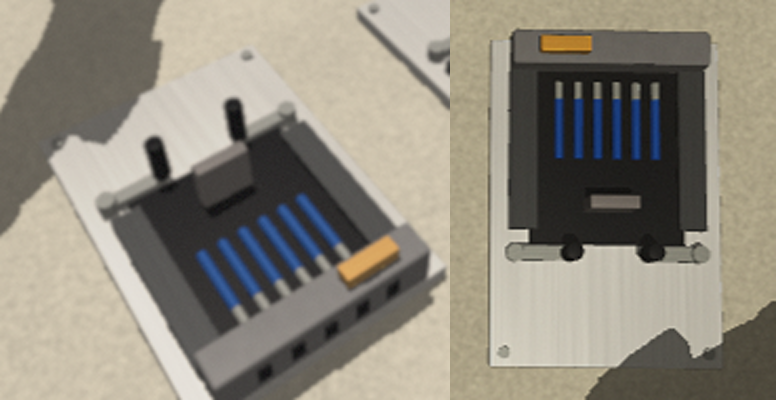

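Both levers lie straight across behind the tail, with knobs at (571,250) and (651,250) in the crop. The board is home and the arm is clear.

```bash
python3 -c "
from rig import order
print(order.job_done())"
```

```text
the job is handed in; nothing more can be done
None
```

The drawn-out board was pushed home against the block, then both levers were swung in to their stops behind its tail; I handed the job in at about 18 s with the arm clear, and no verdict came back.

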